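# Move the trocars from the wash rack to the tray in order

## Task

Move the four rinsed trocars from the round cups of the wash rack into the square pockets of the storage tray, one to a pocket, each left standing upright on its white head. Keep their order, because the place in the row tells which trainee each belongs to: the trocar that starts nearest the robot goes in the pocket next to the tray's tall post, and the others follow in turn away from the post, so that the one that starts farthest from the robot stands next to the low stub. Do not let any of them topple on the way.

Things in the scene. Friction and masses are not known exactly. Their poses are not given: they have to be found in the camera images.
- trocar_a_mid (a point): Centre, half-way up, of the thinnest trocar: a bare steel tube 9 mm in diameter rising from a white plastic head on which it stands. 104 mm tall in all; the head is the lowest 26 mm and 30 mm in diameter, with a tap nub sticking out 6 mm to one side 18 mm up. The centre is on the tube, 52 mm above the underside; z up along the tube. About 50 g; grasp it by the tube. It starts standing in its round drip cup.
- trocar_b_mid (a point): Centre, half-way up, of the second thinnest trocar: a bare steel tube 12 mm in diameter rising from a white plastic head on which it stands. 108 mm tall in all; the head is the lowest 26 mm and 35 mm in diameter, with a tap nub sticking out 6 mm to one side 18 mm up. The centre is on the tube, 54 mm above the underside; z up along the tube. About 70 g; grasp it by the tube. It starts standing in its round drip cup.
- trocar_c_mid (a point): Centre, half-way up, of the second thickest trocar: a bare steel tube 15 mm in diameter rising from a white plastic head on which it stands. 112 mm tall in all; the head is the lowest 26 mm and 40 mm in diameter, with a tap nub sticking out 6 mm to one side 18 mm up. The centre is on the tube, 56 mm above the underside; z up along the tube. About 90 g; grasp it by the tube. It starts standing in its round drip cup.
- trocar_d_mid (a point): Centre, half-way up, of the thickest trocar: a bare steel tube 18 mm in diameter rising from a white plastic head on which it stands. 116 mm tall in all; the head is the lowest 26 mm and 45 mm in diameter, with a tap nub sticking out 6 mm to one side 18 mm up. The centre is on the tube, 58 mm above the underside; z up along the tube. About 110 g; grasp it by the tube. It starts standing in its round drip cup.
- cup_a: Fixed round grey drip cup on the steel wash rack in which the thinnest trocar stands at the start: inside 44 mm, outside 49 mm, rim 14 mm high, floor 4 mm thick (floor 16 mm above the bench). Origin at the centre of its underside, 12 mm above the bench. The four cups form a straight row, 68 mm apart, along their x axis, which points away from the robot to within about 0.2 rad.
- cup_b: Fixed round grey drip cup on the steel wash rack in which the second thinnest trocar stands at the start: inside 49 mm, outside 54 mm, rim 14 mm high, floor 4 mm thick (floor 16 mm above the bench). Origin at the centre of its underside, 12 mm above the bench. The four cups form a straight row, 68 mm apart, along their x axis, which points away from the robot to within about 0.2 rad.
- cup_c: Fixed round grey drip cup on the steel wash rack in which the second thickest trocar stands at the start: inside 54 mm, outside 59 mm, rim 14 mm high, floor 4 mm thick (floor 16 mm above the bench). Origin at the centre of its underside, 12 mm above the bench. The four cups form a straight row, 68 mm apart, along their x axis, which points away from the robot to within about 0.2 rad.
- cup_d: Fixed round grey drip cup on the steel wash rack in which the thickest trocar stands at the start: inside 59 mm, outside 64 mm, rim 14 mm high, floor 4 mm thick (floor 16 mm above the bench). Origin at the centre of its underside, 12 mm above the bench. The four cups form a straight row, 68 mm apart, along their x axis, which points away from the robot to within about 0.2 rad.
- tray: Fixed grey storage tray, 344 x 76 mm, lying on the bench; origin at the centre of its underside, x along its length, pointing away from the robot to within about 0.2 rad, z up. Four square pockets with dark floors in a row along x, centred at x = -102, -34, 34 and 102 mm, y = 0; each is 64 mm wide along x and 68 mm along y inside; pocket floors 16 mm above the bench, walls 4 mm thick, with rims 28 mm above the bench. A tall post stands on one end, a low stub on the other.
- post: Fixed tall steel post with a 30 mm round cap, 60 mm high, on one end of the tray, 156 mm from the tray's centre (at tray x = -156 or +156 mm; a stub 12 mm in diameter and 10 mm high is on the other end). Origin at the centre of its foot, 16 mm above the bench.
Not all that is in view belongs to the job. What is shaped like the part that bears trocar_b_mid but blue is not meant.

How it is judged:
By the outcome, as a careful person would: the job done as asked, in the order asked, and still so for the second after the job is handed in, with the robot touching nothing.
It also fails if it takes over 115 s, if anything falls off the work surface, if the arm or the gripper's body presses on something with over 40 N, if the wrist force passes 120 N, or if a joint passes its speed limit or range.

## Robot

A 7-joint arm with a two-finger parallel gripper is mounted at the origin on the work surface. World frame = base frame: x ahead of the robot, y to its left, z up, the work surface at z = 0. Lengths are in m, angles in rad, forces in N, time in s.
With the tool pointing down it reaches from about 0.4 to 0.9 m from the base axis. Payload 5.6 kg.
Tool frame: the origin (TCP) lies at the very end of the fingers, on their centre line; the grasp point (between the pads) lies 19 mm behind it; z points along the fingers, y is the line along which they close (so a half turn about z gives the same grasp; the last joint's range is limited). The gripper opens to 92 mm and grips with 3 to 60 N. Pads are 20 mm wide; open, the fingers measure 128 mm over their backs; the gripper's body (75 mm by 189 mm) begins 69 mm behind the grasp point.
Start: joints at [-1.387, 0.468, -0.012, 1.603, 0.006, 1.071, -0.056], TCP at [0.146, 0.633, 0.215] pointing down, gripper open.
Joint ranges: [-2.53, 2.53], [-0.31, 2.02], [-1.57, 1.55], [0.28, 2.44], [-1.29, 4.43], [0.15, 1.84], [-2.92, 2.92]. Speed limits (rad/s): [2.57, 2.57, 3.14, 3.14, 3.14, 3.14, 3.14].

## Interface

Orientations are given as a rotation vector (axis times angle).
In Python, from plant import observe, optics, bot gives the robot as it stands.
- The arm moves only by the tool step_arm, never from a script. Its argument "series" is a list that holds one entry, the list of rows, each a list of 7 numbers: the shift along the tool's x, y, z in mm, then the turn, a rotation vector about the tool's x, y, z in units of 8 degrees (1.0 is 8 degrees), then the closure in counts, from 0 (fully open) to 255 (shut). A call has 1 to 20 rows; each row shifts and turns the commanded pose from where the row before left it, along the tool's axes as they then stand; what a row does not reach is not made up. A row lasts 1/10 s, in which the tool goes at most 50 mm and 8.59 degrees, less where a joint would pass 70% of its speed; a pose out of reach is approached as far as the arm can. A call with a gripper value outside its range is refused whole. The fingers move at their own pace and stop on an object; "squeeze" is the grip in N (left out, the last holds). Time passes only in rows, so rows that do not move let the fingers close. It gives the time, the measured TCP pose, the force, the opening and the grip force at its end, in the units of the state.
- observe(): the state, without advancing time (a new reading comes with each control period).
- optics.grab_frame(name): name is "side" or "top"; returns the picture (384x512x3 uint8, red, green, blue); there is no depth.
- optics.camera_info(name): a dict with "fx", "fy", "cx", "cy" (pixels), "world_to_cam" (4x4, takes a point from world to camera coordinates). Camera axes: x right, y up, looking along -z (the intrinsics and any distortion apply to the point x, -y, -z); pixel columns grow to the right and rows downward; lengths in m; the calibration is good to about 2 mm. A picture is of the moment at which its call begins. camera_info takes no time and is no camera call.
- bot.sign_off(): hands the job in; it is judged then, once.
The state is a dict: "time": time; "q": joint angles; "joint_velocities": joint speeds; "tau": joint torques, N m; "eef_pos": TCP position; "tcp_rot": TCP orientation; "wrist_force": force on the tool from outside, world axes, zero at the start; "torque": the same for the moment, N m; "gripper_width": finger opening in m; "gripper_force": force on a finger pad.
Only numpy, scipy, OpenCV 4.12 (cv2) and the standard library are available. Lean on these libraries where they do the work, as an engineer would, in place of code of your own. Each camera call takes 0.05 s, during which the arm holds its last target. There are 200 camera calls.

## Working session

There is one attempt and no reset: what is moved stays moved. The work goes in short steps, Python scripts to look and compute and a tool call to move; the robot and the scene stay as the last step left them, time stands still between calls to the robot, and variables do not carry over. Pictures are saved under pics/ and viewed, at most 14 in all, crops included, and the job is handed in when it is done.

Besides the shell and the picture viewer there is one more tool, called after "Emit:" in YAML: its name, and indented under it one key for each argument. step_arm: Moves the arm, as the interface text tells. Its arguments: {"type":"object","properties":{"series":{"type":"array"},"squeeze":{"type":"number"}},"required":["series"]}

```bash
mkdir -p pics && ls && python3 - <<'E'
from plant import observe, optics, bot
import cv2
for n in("top","side"):
    f=optics.grab_frame(n); cv2.imwrite(f"pics/{n}0.png",f[:,:,::-1])
    print(n,optics.camera_info(n))
s=observe(); print(s["time"],s["eef_pos"],s["tcp_rot"],s["gripper_width"],s["wrist_force"])
E
```

```text
pics
top {'fx': 474.22028093239646, 'fy': 474.22028093239646, 'cx': 254.15548632333403, 'cy': 188.35816643172586, 'world_to_cam': array([[ 0.01187493, -0.99991581, -0.00522996, -0.02466656],
       [ 0.9980794 ,  0.01153477,  0.06086436, -0.54838748],
       [-0.06079891, -0.00594268,  0.99813234, -1.02436081],
       [ 0.        ,  0.        ,  0.        ,  1.        ]])}
side {'fx': 493.1145520818816, 'fy': 493.1145520818816, 'cx': 241.55872196964975, 'cy': 192.29119746592613, 'world_to_cam': array([[ 0.79466408, -0.60704326,  0.00273541, -0.43898274],
       [ 0.33381124,  0.44073813,  0.83325864, -0.25648148],
       [-0.50702964, -0.6612476 ,  0.55287662, -0.69291818],
       [ 0.        ,  0.        ,  0.        ,  1.        ]])}
0.1 [0.14611446 0.63283753 0.21375123] [-3.55546507e-01 -3.12134440e+00  2.45659574e-03] 0.09181589895081223 [ 0.37957597  0.10857682 -0.40523845]
```

View pics/top0.png

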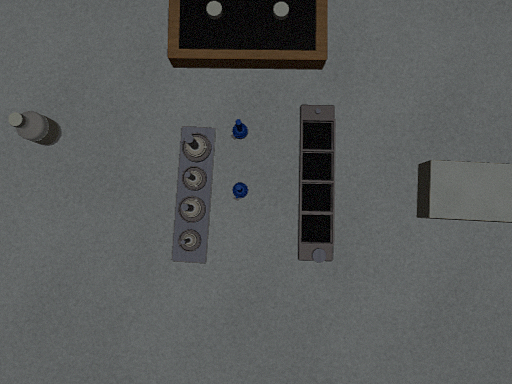

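View pics/side0.png

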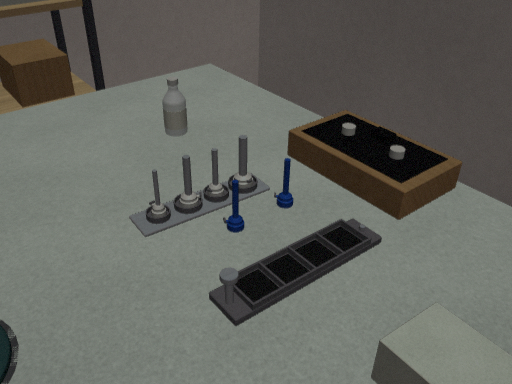

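The top view shows the rack row near column 190, with trocars at rows 240, 208, 178 and 147. The tray row is near column 317, with the post at its near end (318,256) and the stub at (317,112). The blue look-alikes are at (240,190) and (240,130). Next I'll view enlarged, brightened crops.

```bash
python3 - <<'E'
import cv2,numpy as np
t=cv2.imread("pics/top0.png"); s=cv2.imread("pics/side0.png")
br=lambda i:np.clip(i.astype(float)*1.6,0,255).astype(np.uint8)
cv2.imwrite("pics/ct.png",cv2.resize(br(t[95:275,165:345]),None,fx=3.3,fy=3.3,interpolation=cv2.INTER_CUBIC))
cv2.imwrite("pics/cs.png",cv2.resize(br(s[130:240,120:310]),None,fx=4.2,fy=4.2,interpolation=cv2.INTER_CUBIC))
E
```

```text
(no output)
```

View pics/ct.png

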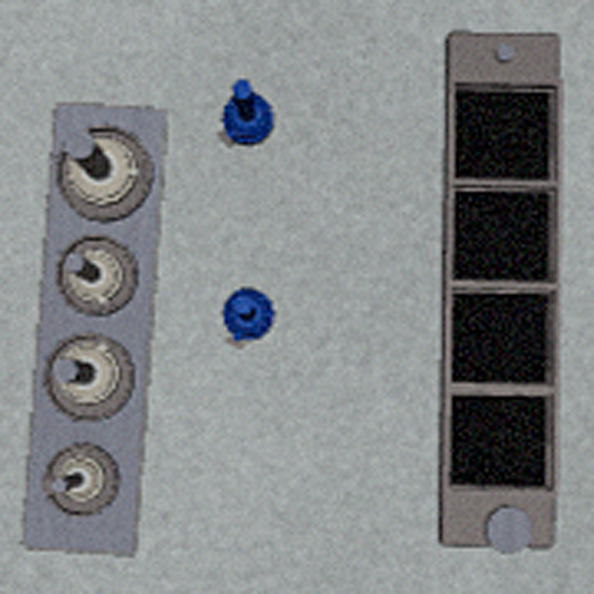

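View pics/cs.png

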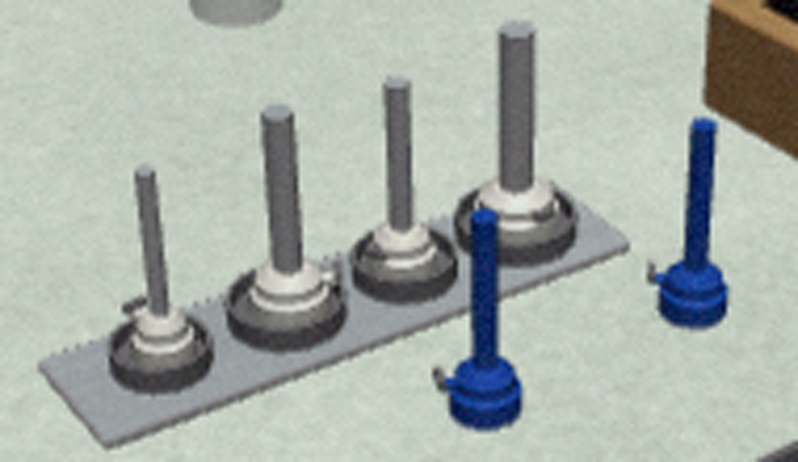

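Tube tops in the side crop, near to far, are at (146,172) a, (278,112) c, (397,82) b and (517,28) d. All four are steel tubes on white heads; the two blue ones are the decoys and stay put. So the row order is a, c, b, d. Next I'll measure positions.

```bash
cat > h.py <<'E'
import numpy as np,cv2
from plant import observe, optics, bot
def ray(n,u,v,z):
    i=optics.camera_info(n); T=i["world_to_cam"]; R,t=T[:3,:3],T[:3,3]
    c=-R.T@t; d=R.T@np.array([(u-i["cx"])/i["fx"],-(v-i["cy"])/i["fy"],-1])
    return (c+d*(z-c[2])/d[2])[:2]
def tri(*obs):  # obs: (name,u,v); least squares point
    A=np.zeros((3,3));b=np.zeros(3)
    for n,u,v in obs:
        i=optics.camera_info(n); T=i["world_to_cam"]; R,t=T[:3,:3],T[:3,3]
        c=-R.T@t; d=R.T@np.array([(u-i["cx"])/i["fx"],-(v-i["cy"])/i["fy"],-1]); d/=np.linalg.norm(d)
        P=np.eye(3)-np.outer(d,d); A+=P; b+=P@c
    return np.linalg.solve(A,b)
E
python3 - <<'E'
from h import *
np.set_printoptions(precision=4,suppress=True)
t=cv2.imread("pics/top0.png")
C=optics.camera_info("top"); T=C["world_to_cam"]; print("cam",-T[:3,:3].T@T[:3,3])
H=[104,112,108,116]
sc=[(146,172),(278,112),(397,82),(517,28)]; hc=[(85,480),(86,374),(98,273),(107,169)]
tt=[(58,487),(66,371),(75,264),(78,153)]
for k in range(4):
    su,sv=sc[k][0]/4.2+120-.4,sc[k][1]/4.2+130-.4
    tu,tv=tt[k][0]/3.3+165-.35,tt[k][1]/3.3+95-.35
    print(k,"side top",ray("side",su,sv,.016+H[k]/1e3),"top top",ray("top",tu,tv,.016+H[k]/1e3),"tri",tri(("side",su,sv),("top",tu,tv)))
# heads: warm white mask
f=cv2.GaussianBlur(t,(3,3),0).astype(int); m=((f.min(2)>105)&(f[:,:,2]-f[:,:,0]>4)).astype(np.uint8)
m[:,:165]=0;m[:,345:]=0;m[:95]=0;m[275:]=0
m=cv2.morphologyEx(m,cv2.MORPH_CLOSE,np.ones((9,9),np.uint8))
for c in cv2.findContours(m,0,2)[0]:
    if cv2.contourArea(c)>60:
        (u,v),r=cv2.minEnclosingCircle(c); print("head",u,v,r,ray("top",u,v,.016+.018))
g=t.max(2); m=(g<28).astype(np.uint8); m[:,:295]=0;m[:,340:]=0;m[:100]=0;m[262:]=0
m=cv2.morphologyEx(m,cv2.MORPH_OPEN,np.ones((5,5),np.uint8))
for c in cv2.findContours(m,0,2)[0]:
    if cv2.contourArea(c)>200:
        r=cv2.minAreaRect(c); print("pocket",r,ray("top",*r[0],.016),ray("top",*r[0],.028))
for n,(u,v),z in(("post",(509,529),.076),("stub",(505,51),.026)): print(n,ray("top",u/3.3+165-.35,v/3.3+95-.35,z))
for u,v in((448,33),(560,36),(553,548),(440,546)): print("corner",ray("top",u/3.3+165-.35,v/3.3+95-.35,.016))
for u,v in((240,186),(240,131)): print("blue",ray("top",u,v,.018))
print("rack ends",[ray("top",u/3.3+165,v/3.3+95,.012) for u,v in((57,102),(167,109),(133,556),(23,547))])
E
```

```text
cam [ 0.4853 -0.0244  1.0557]
0 side top [0.4359 0.1175] top top [0.4347 0.1212] tri [0.4358 0.1207 0.1185]
1 side top [0.5047 0.116 ] top top [0.5036 0.1167] tri [0.5041 0.1163 0.128 ]
2 side top [0.5689 0.1127] top top [0.5677 0.1132] tri [0.5682 0.1128 0.1242]
3 side top [0.6392 0.1104] top top [0.6333 0.1116] tri [0.6353 0.1098 0.1333]
pocket ((315.5, 228.0), (26.0, 27.0), 90.0) [ 0.4635 -0.1532] [ 0.4637 -0.1517]
pocket ((316.0, 197.0), (26.0, 28.0), 90.0) [ 0.5313 -0.1541] [ 0.5307 -0.1526]
pocket ((316.5, 166.0), (26.0, 27.0), 90.0) [ 0.5996 -0.1549] [ 0.5983 -0.1534]
pocket ((316.5, 135.5), (25.0, 27.0), 90.0) [ 0.6673 -0.1546] [ 0.6652 -0.1531]
post [ 0.4097 -0.153 ]
stub [ 0.7218 -0.1557]
corner [ 0.736  -0.1187]
corner [ 0.7347 -0.1939]
corner [ 0.393  -0.1899]
corner [ 0.3934 -0.1154]
blue [0.5534 0.0129]
blue [0.6751 0.0145]
rack ends [array([0.6862, 0.1433]), array([0.6823, 0.0691]), array([0.3832, 0.0866]), array([0.3883, 0.1596])]
```

Emit:
step_arm:
  series:
    - [[0,0,0,0,0,-0.8,0],[0,0,0,0,0,-0.82,0],[-18,-32,0,0,0,0,0],[-18,-32,0,0,0,0,0],[-18,-32,0,0,0,0,0],[-18,-32,0,0,0,0,0],[-18,-32,0,0,0,0,0],[-18,-32,0,0,0,0,0],[-18,-32,0,0,0,0,0],[-18,-32,0,0,0,0,0],[-18,-32,0,0,0,0,0],[-18,-32,0,0,0,0,0],[-18,-32,0,0,0,0,0],[-18,-32,0,0,0,0,0],[-18,-32,0,0,0,0,0],[-18,-32,0,0,0,0,0],[-18,-32,0,0,0,0,0],[-18,-32,0,0,0,0,0],[0,0,0,0,0,0,0],[0,0,0,0,0,0,0]]

```text
time: 2.1
eef_pos: [0.4337, 0.1207, 0.2144]
tcp_rot: [-0.004, -3.141, 0.0]
wrist_force: [-0.7, 1.3, -0.1]
gripper_width: 0.0917
gripper_force: 0.0
```

Emit:
step_arm:
  series:
    - [[-1,-1,20,0,0,0,0],[-1,0,20,0,0,0,0],[0,0,20,0,0,0,0],[0,0,20,0,0,0,0],[0,0,20,0,0,0,0],[0,0,20,0,0,0,0],[0,0,20,0,0,0,0],[0,0,12,0,0,0,0],[0,0,7,0,0,0,0],[0,0,0,0,0,0,100],[0,0,0,0,0,0,150]]
  squeeze: 15

```text
time: 3.2
eef_pos: [0.4362, 0.1205, 0.056]
tcp_rot: [0.001, 3.141, 0.001]
wrist_force: [0.1, 0.1, 1.7]
gripper_width: 0.0782
gripper_force: 0.0
```

```bash
python3 - <<'E'
from h import *
f=optics.grab_frame("side")[:,:,::-1]
cv2.imwrite("pics/g1.png",cv2.resize(np.clip(f[100:260,80:320].astype(float)*1.6,0,255).astype(np.uint8),None,fx=3.2,fy=3.2))
s=observe();print(s["eef_pos"],s["gripper_width"])
E
```

```text
[0.43636016 0.12049085 0.05623565] 0.07403594046510514
```

View pics/g1.png

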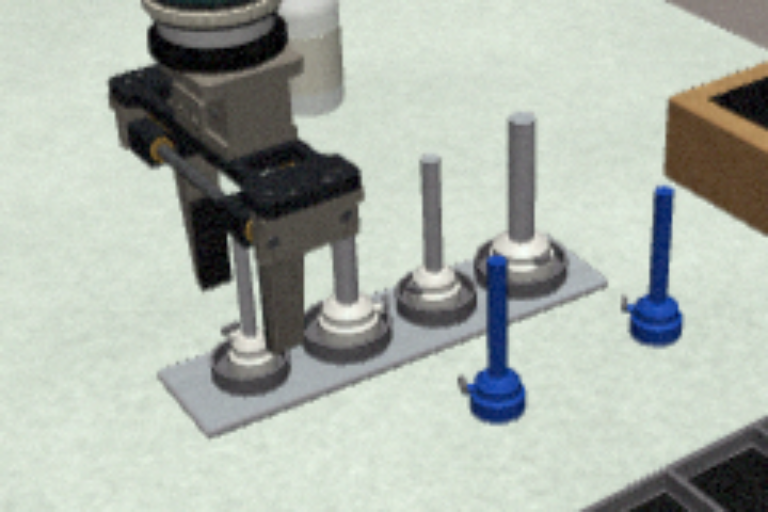

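The fingers straddle the near tube (about (245,280) in the crop), standing clear of its neighbours and the blue decoys. Closing now.

Emit:
step_arm:
  series:
    - [[0,0,0,0,0,0,255],[0,0,0,0,0,0,255],[0,0,0,0,0,0,255],[0,0,0,0,0,0,255],[0,0,0,0,0,0,255],[0,0,0,0,0,0,255],[0,0,0,0,0,0,255],[0,0,0,0,0,0,255],[0,0,0,0,0,0,255],[0,0,0,0,0,0,255]]

```text
time: 4.25
eef_pos: [0.4358, 0.1201, 0.0555]
tcp_rot: [-0.001, -3.142, 0.0]
wrist_force: [-0.1, -0.5, 0.4]
gripper_width: 0.0087
gripper_force: 15.0
```

Emit:
step_arm:
  series:
    - [[0,0,-8,0,0,0,255],[0,0,-20,0,0,0,255],[0,0,-25,0,0,0,255],[0,0,-25,0,0,0,255],[0,0,-25,0,0,0,255],[0,0,-22,0,0,0,255],[0,0,-10,0,0,0,255],[0,-10,0,0,0,0,255],[-3,-20,0,0,0,0,255],[-3,-28,0,0,0,0,255],[-3,-28,0,0,0,0,255],[-3,-28,0,0,0,0,255],[-3,-28,0,0,0,0,255],[-3,-28,0,0,0,0,255],[-3,-28,0,0,0,0,255],[-3,-28,0,0,0,0,255],[-3,-25,0,0,0,0,255],[0,-15,0,0,0,0,255],[0,-7,0,0,0,0,255],[0,0,0,0,0,0,255]]

```text
time: 6.25
eef_pos: [0.4617, -0.1538, 0.1897]
tcp_rot: [-0.004, -3.14, 0.0]
wrist_force: [-0.7, 0.9, -0.4]
gripper_width: 0.0091
gripper_force: 15.0
```

```bash
python3 - <<'E'
from h import *
f=optics.grab_frame("side")[:,:,::-1]
cv2.imwrite("pics/c1.png",cv2.resize(np.clip(f[130:340,140:400].astype(float)*1.6,0,255).astype(np.uint8),None,fx=2.8,fy=2.8))
s=observe();print(s["eef_pos"],s["gripper_width"])
E
```

```text
[ 0.46194596 -0.15279468  0.18982287] 0.008700921353643257
```

View pics/c1.png

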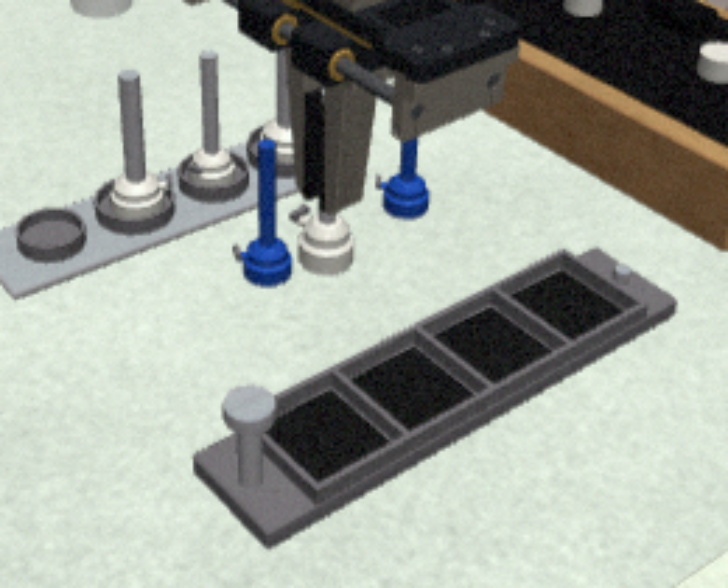

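Emit:
step_arm:
  series:
    - [[-1,0,15,0,0,0,255],[0,0,25,0,0,0,255],[0,0,25,0,0,0,255],[0,0,25,0,0,0,255],[0,0,20,0,0,0,255],[0,0,12,0,0,0,255],[0,0,6,0,0,0,255],[0,0,3,0,0,0,255],[0,0,1,0,0,0,255],[0,0,1,0,0,0,255],[0,0,0,0,0,0,255],[0,0,0,0,0,0,255]]

```text
time: 7.5
eef_pos: [0.464, -0.1529, 0.058]
tcp_rot: [0.001, 3.141, -0.0]
wrist_force: [-0.3, 0.5, 0.7]
gripper_width: 0.0084
gripper_force: 15.0
```

Emit:
step_arm:
  series:
    - [[0,0,1,0,0,0,255],[0,0,1,0,0,0,255],[0,0,0,0,0,0,255],[0,0,0,0,0,0,220],[0,0,0,0,0,0,200],[0,0,0,0,0,0,150],[0,0,0,0,0,0,100],[0,0,0,0,0,0,60],[0,0,0,0,0,0,0],[0,0,0,0,0,0,0],[0,0,0,0,0,0,0],[0,0,0,0,0,0,0],[0,0,-20,0,0,0,0],[0,0,-35,0,0,0,0],[0,0,-35,0,0,0,0],[0,0,-35,0,0,0,0],[0,0,-20,0,0,0,0]]

```text
time: 9.2
eef_pos: [0.4646, -0.1532, 0.2032]
tcp_rot: [0.001, 3.138, -0.0]
wrist_force: [0.3, -0.1, -0.5]
gripper_width: 0.092
gripper_force: 0.0
```

Emit:
step_arm:
  series:
    - [[-4,20,0,0,0,0,0],[-4,33,0,0,0,0,0],[-5,33,0,0,0,0,0],[-5,33,0,0,0,0,0],[-5,33,0,0,0,0,0],[-5,33,0,0,0,0,0],[-5,33,0,0,0,0,0],[-5,33,0,0,0,0,0],[-2,18,0,0,0,0,0],[0,0,0,0,0,0,0],[0,0,0,0,0,0,0]]

```text
time: 10.3
eef_pos: [0.5036, 0.1154, 0.2004]
tcp_rot: [-0.001, -3.141, 0.001]
wrist_force: [-0.3, -1.3, -0.0]
gripper_width: 0.0919
gripper_force: 0.0
```

```bash
python3 - <<'E'
from h import *
f=optics.grab_frame("side")[:,:,::-1]; t=optics.grab_frame("top")[:,:,::-1]
cv2.imwrite("pics/sf2.png",f);cv2.imwrite("pics/tf2.png",t)
a=cv2.resize(np.clip(f[170:320,200:390].astype(float)*1.8,0,255).astype(np.uint8),(570,450),interpolation=2)
b=cv2.resize(np.clip(t[95:275,290:345].astype(float)*1.8,0,255).astype(np.uint8),(165,540),interpolation=2)
o=np.zeros((540,740,3),np.uint8);o[:450,:570]=a;o[:,575:740]=b;cv2.imwrite("pics/p2.png",o)
s=observe();print(s["time"],s["eef_pos"],s["gripper_width"])
E
```

```text
10.4 [0.50377157 0.11451889 0.2005995 ] 0.09136849145892137
```

View pics/p2.png

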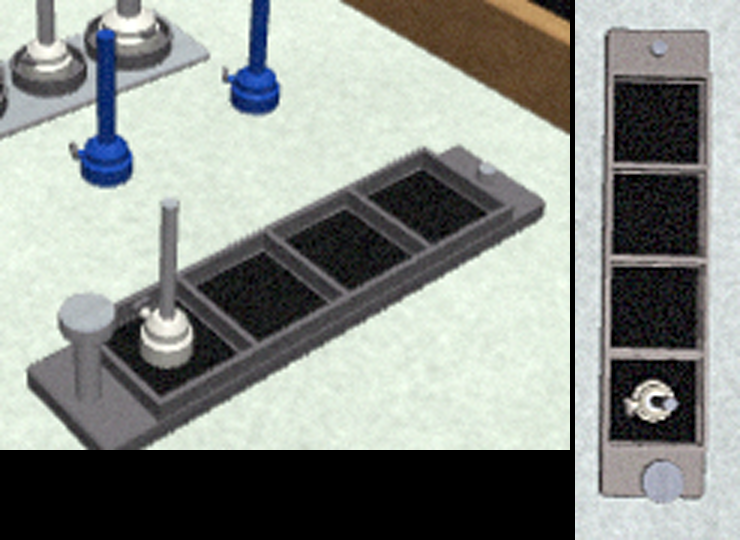

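The first trocar stands upright, centred in the pocket beside the post (head at (656,402) in the inset). Now the second, trocar c.

Emit:
step_arm:
  series:
    - [[0,1,20,0,0,0,0],[0,0,25,0,0,0,0],[0,0,25,0,0,0,0],[0,0,25,0,0,0,0],[0,0,25,0,0,0,0],[0,0,15,0,0,0,0],[0,0,8,0,0,0,0],[0,0,0,0,0,0,50],[0,0,0,0,0,0,150],[0,0,0,0,0,0,255],[0,0,0,0,0,0,255],[0,0,0,0,0,0,255],[0,0,0,0,0,0,255],[0,0,0,0,0,0,255],[0,0,0,0,0,0,255],[0,0,0,0,0,0,255],[0,0,0,0,0,0,255],[0,0,0,0,0,0,255],[0,0,0,0,0,0,255]]
  squeeze: 20

```text
time: 12.3
eef_pos: [0.5038, 0.1171, 0.0575]
tcp_rot: [-0.001, -3.141, 0.0]
wrist_force: [0.1, -0.3, -0.2]
gripper_width: 0.0144
gripper_force: 20.0
```

Emit:
step_arm:
  series:
    - [[0,0,-8,0,0,0,255],[0,0,-20,0,0,0,255],[0,0,-25,0,0,0,255],[0,0,-25,0,0,0,255],[0,0,-25,0,0,0,255],[0,0,-22,0,0,0,255],[0,0,-10,0,0,0,255],[0,-10,0,0,0,0,255],[-3,-20,0,0,0,0,255],[-3,-28,0,0,0,0,255],[-3,-28,0,0,0,0,255],[-3,-28,0,0,0,0,255],[-3,-28,0,0,0,0,255],[-3,-28,0,0,0,0,255],[-3,-28,0,0,0,0,255],[-3,-28,0,0,0,0,255],[-3,-24,0,0,0,0,255],[0,-14,0,0,0,0,255],[0,-7,0,0,0,0,255],[0,0,0,0,0,0,255]]

```text
time: 14.3
eef_pos: [0.53, -0.1545, 0.192]
tcp_rot: [-0.003, -3.14, -0.0]
wrist_force: [0.0, 0.0, -1.2]
gripper_width: 0.0151
gripper_force: 20.0
```

Emit:
step_arm:
  series:
    - [[-1,0,15,0,0,0,255],[0,0,25,0,0,0,255],[0,0,25,0,0,0,255],[0,0,25,0,0,0,255],[0,0,20,0,0,0,255],[0,0,12,0,0,0,255],[0,0,6,0,0,0,255],[0,0,3,0,0,0,255],[0,0,1,0,0,0,255],[0,0,1,0,0,0,255],[0,0,0,0,0,0,255],[0,0,0,0,0,0,255]]

```text
time: 15.5
eef_pos: [0.5321, -0.154, 0.0601]
tcp_rot: [0.001, 3.14, -0.0]
wrist_force: [-0.6, -0.3, -0.8]
gripper_width: 0.0147
gripper_force: 20.0
```

Emit:
step_arm:
  series:
    - [[0,0,1,0,0,0,255],[0,0,1,0,0,0,255],[0,0,0,0,0,0,255],[0,0,0,0,0,0,210],[0,0,0,0,0,0,190],[0,0,0,0,0,0,150],[0,0,0,0,0,0,100],[0,0,0,0,0,0,60],[0,0,0,0,0,0,0],[0,0,0,0,0,0,0],[0,0,0,0,0,0,0],[0,0,0,0,0,0,0],[0,0,-20,0,0,0,0],[0,0,-35,0,0,0,0],[0,0,-35,0,0,0,0],[0,0,-35,0,0,0,0],[0,0,-20,0,0,0,0],[0,0,0,0,0,0,0]]

```text
time: 17.3
eef_pos: [0.5335, -0.1545, 0.2057]
tcp_rot: [0.001, 3.135, -0.001]
wrist_force: [0.8, -0.5, 0.3]
gripper_width: 0.0919
gripper_force: 0.0
```

Emit:
step_arm:
  series:
    - [[-3,20,0,0,0,0,0],[-4,33,0,0,0,0,0],[-4,33,0,0,0,0,0],[-4,33,0,0,0,0,0],[-4,33,0,0,0,0,0],[-4,33,0,0,0,0,0],[-4,33,0,0,0,0,0],[-4,32,0,0,0,0,0],[-4,17,0,0,0,0,0],[0,0,0,0,0,0,0],[0,0,0,0,0,0,0]]

```text
time: 18.4
eef_pos: [0.5666, 0.1115, 0.2019]
tcp_rot: [-0.003, -3.141, 0.002]
wrist_force: [-0.4, -0.7, -0.8]
gripper_width: 0.0918
gripper_force: 0.0
```

```bash
python3 - <<'E'
from h import *
f=optics.grab_frame("side")[:,:,::-1]; t=optics.grab_frame("top")[:,:,::-1]
a=cv2.resize(np.clip(f[120:320,120:390].astype(float)*1.8,0,255).astype(np.uint8),(594,440),interpolation=2)
b=cv2.resize(np.clip(t[95:275,290:345].astype(float)*1.8,0,255).astype(np.uint8),(165,540),interpolation=2)
o=np.zeros((540,765,3),np.uint8);o[:440,:594]=a;o[:,600:765]=b;cv2.imwrite("pics/p3.png",o)
s=observe();print(s["time"],s["eef_pos"],s["gripper_width"])
E
```

```text
18.5 [0.56677083 0.11061628 0.20238733] 0.09210958549927316
```

View pics/p3.png

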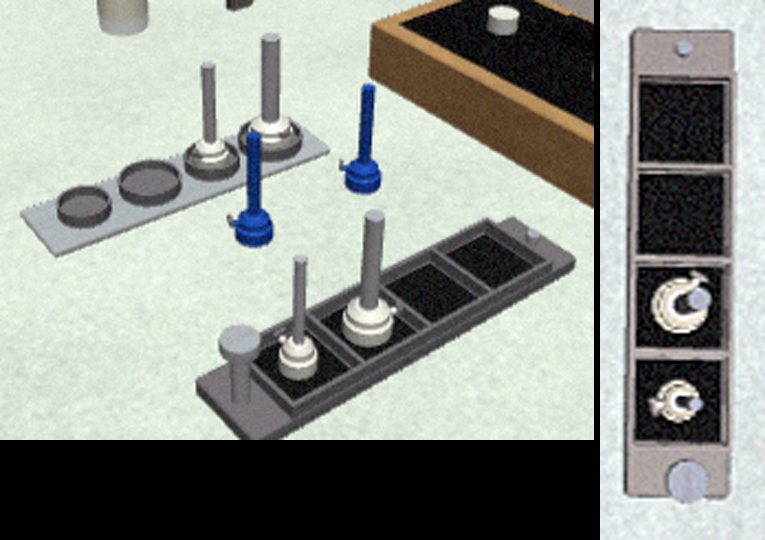

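The near two stand upright in the two pockets nearest the post: heads at about (680,402) and (681,305) in the inset. The next steel tube with a white head is at (209,100). The blue ones at (253,190) and (367,140) are the decoys.

Emit:
step_arm:
  series:
    - [[-1,2,20,0,0,0,0],[0,0,25,0,0,0,0],[0,0,25,0,0,0,0],[0,0,25,0,0,0,0],[0,0,25,0,0,0,0],[0,0,16,0,0,0,0],[0,0,9,0,0,0,0],[0,0,0,0,0,0,50],[0,0,0,0,0,0,150],[0,0,0,0,0,0,255],[0,0,0,0,0,0,255],[0,0,0,0,0,0,255],[0,0,0,0,0,0,255],[0,0,0,0,0,0,255],[0,0,0,0,0,0,255],[0,0,0,0,0,0,255],[0,0,0,0,0,0,255],[0,0,0,0,0,0,255],[0,0,0,0,0,0,255]]

```text
time: 20.4
eef_pos: [0.5678, 0.115, 0.0576]
tcp_rot: [-0.001, -3.142, 0.0]
wrist_force: [-0.9, 0.6, -0.8]
gripper_width: 0.0117
gripper_force: 20.0
```

Emit:
step_arm:
  series:
    - [[0,0,-8,0,0,0,255],[0,0,-20,0,0,0,255],[0,0,-25,0,0,0,255],[0,0,-25,0,0,0,255],[0,0,-25,0,0,0,255],[0,0,-22,0,0,0,255],[0,0,-10,0,0,0,255],[-2,-10,0,0,0,0,255],[-3,-20,0,0,0,0,255],[-3,-28,0,0,0,0,255],[-3,-28,0,0,0,0,255],[-3,-28,0,0,0,0,255],[-3,-28,0,0,0,0,255],[-3,-28,0,0,0,0,255],[-3,-28,0,0,0,0,255],[-3,-28,0,0,0,0,255],[-3,-23,0,0,0,0,255],[-2,-13,0,0,0,0,255],[0,-7,0,0,0,0,255],[0,0,0,0,0,0,255]]

```text
time: 22.4
eef_pos: [0.5981, -0.1546, 0.1919]
tcp_rot: [-0.003, -3.14, -0.0]
wrist_force: [0.4, 1.2, -0.9]
gripper_width: 0.0113
gripper_force: 20.0
```

Emit:
step_arm:
  series:
    - [[0,0,15,0,0,0,255],[0,0,25,0,0,0,255],[0,0,25,0,0,0,255],[0,0,25,0,0,0,255],[0,0,20,0,0,0,255],[0,0,10,0,0,0,255],[0,0,0,0,0,0,255]]

```text
time: 23.1
eef_pos: [0.5975, -0.1525, 0.0706]
tcp_rot: [0.001, -3.138, -0.002]
wrist_force: [-0.2, 0.3, -0.8]
gripper_width: 0.0118
gripper_force: 20.0
```

Down about 13 mm more, to the height at which it was picked, then release.

Emit:
step_arm:
  series:
    - [[-1,-1,6,0,0,0,255],[0,0,3,0,0,0,255],[0,0,2,0,0,0,255],[0,0,1,0,0,0,255],[0,0,0,0,0,0,255],[0,0,0,0,0,0,255]]

```text
time: 23.7
eef_pos: [0.5998, -0.155, 0.0609]
tcp_rot: [0.001, 3.141, 0.0]
wrist_force: [0.6, 0.6, -0.2]
gripper_width: 0.0118
gripper_force: 20.0
```

Emit:
step_arm:
  series:
    - [[0,0,1,0,0,0,255],[0,0,1,0,0,0,255],[0,0,0.5,0,0,0,255],[0,0,0,0,0,0,255],[0,0,0,0,0,0,215],[0,0,0,0,0,0,195],[0,0,0,0,0,0,150],[0,0,0,0,0,0,100],[0,0,0,0,0,0,60],[0,0,0,0,0,0,0],[0,0,0,0,0,0,0],[0,0,0,0,0,0,0],[0,0,0,0,0,0,0],[0,0,-20,0,0,0,0],[0,0,-35,0,0,0,0],[0,0,-35,0,0,0,0],[0,0,-35,0,0,0,0],[0,0,-20,0,0,0,0],[0,0,0,0,0,0,0]]

```text
time: 25.6
eef_pos: [0.6016, -0.1556, 0.2065]
tcp_rot: [0.001, 3.135, -0.001]
wrist_force: [-0.1, 0.2, -0.3]
gripper_width: 0.0917
gripper_force: 0.0
```

Emit:
step_arm:
  series:
    - [[-4,20,0,0,0,0,0],[-4,33,0,0,0,0,0],[-4,33,0,0,0,0,0],[-4,33,0,0,0,0,0],[-4,33,0,0,0,0,0],[-4,33,0,0,0,0,0],[-4,33,0,0,0,0,0],[-4,32,0,0,0,0,0],[-4,17,0,0,0,0,0],[0,0,0,0,0,0,0],[0,0,0,0,0,0,0]]

```text
time: 26.7
eef_pos: [0.6356, 0.1103, 0.2024]
tcp_rot: [-0.003, -3.141, 0.003]
wrist_force: [0.2, -0.2, -0.6]
gripper_width: 0.0918
gripper_force: 0.0
```

```bash
python3 - <<'E'
from h import *
f=optics.grab_frame("side")[:,:,::-1]; t=optics.grab_frame("top")[:,:,::-1]
t0=cv2.imread("pics/top0.png")
cv=lambda i:np.clip(i.astype(float)*1.8,0,255).astype(np.uint8)
o=np.zeros((560,790,3),np.uint8)
o[:330,:450]=cv2.resize(cv(f[190:300,220:370]),(450,330),interpolation=2)
o[:,620:785]=cv2.resize(cv(t[92:278,290:345]),(165,560),interpolation=2)
o[340:560,:220]=cv2.resize(cv(f[130:202,215:287]),(220,220),interpolation=2)
o[340:560,230:450]=cv2.resize(cv(t0[125:169,175:219]),(220,220),interpolation=2)
cv2.imwrite("pics/p4.png",o)
s=observe();print(s["time"],s["eef_pos"],s["gripper_width"])
E
```

```text
26.8 [0.63580476 0.10923057 0.20294677] 0.09171070336599985
```

View pics/p4.png

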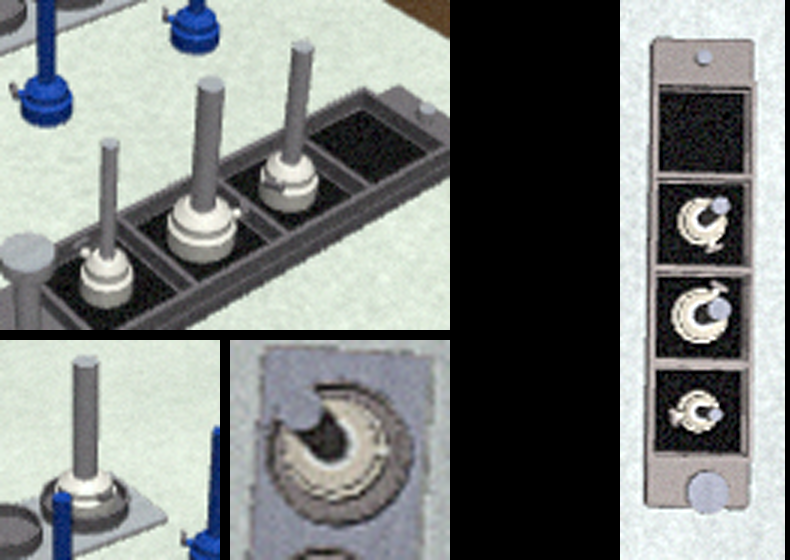

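```bash
python3 - <<'E'
from h import *
print(ray("side",242.8,136.6,.132),ray("side",242.8,137.6,.132),ray("top",189,138.6,.132),tri(("side",242.8,136.6),("top",189,138.6)))
# head centre in top (circle ~ (339,452) in crop)
print(ray("top",175+(339-230)/5-.4,125+(452-340)/5-.4,.036))
E
```

```text
[0.63850136 0.1090786 ] [0.63577812 0.10552914] [0.63810421 0.11029001] [0.63860104 0.11005477 0.13154201]
[0.63580421 0.10787146]
```

All three placed trocars stand upright, each in its own pocket. Trocar d is at about (0.6375, 0.1095), its tube top at z 0.1315 against 0.132 expected.

Emit:
step_arm:
  series:
    - [[-1,0,20,0,0,0,0],[0,0,25,0,0,0,0],[0,0,25,0,0,0,0],[0,0,25,0,0,0,0],[0,0,25,0,0,0,0],[0,0,16,0,0,0,0],[0,0,8,0,0,0,0],[0,0,0,0,0,0,50],[0,0,0,0,0,0,150],[0,0,0,0,0,0,255],[0,0,0,0,0,0,255],[0,0,0,0,0,0,255],[0,0,0,0,0,0,255],[0,0,0,0,0,0,255],[0,0,0,0,0,0,255],[0,0,0,0,0,0,255],[0,0,0,0,0,0,255],[0,0,0,0,0,0,255],[0,0,0,0,0,0,255]]
  squeeze: 25

```text
time: 28.7
eef_pos: [0.6368, 0.112, 0.059]
tcp_rot: [-0.001, -3.141, 0.0]
wrist_force: [0.0, -0.7, -1.6]
gripper_width: 0.0176
gripper_force: 25.0
```

Emit:
step_arm:
  series:
    - [[0,0,-8,0,0,0,255],[0,0,-20,0,0,0,255],[0,0,-25,0,0,0,255],[0,0,-25,0,0,0,255],[0,0,-25,0,0,0,255],[0,0,-22,0,0,0,255],[0,0,-10,0,0,0,255],[0,-10,0,0,0,0,255],[-3,-20,0,0,0,0,255],[-3,-28,0,0,0,0,255],[-3,-28,0,0,0,0,255],[-3,-28,0,0,0,0,255],[-3,-28,0,0,0,0,255],[-3,-28,0,0,0,0,255],[-3,-28,0,0,0,0,255],[-3,-27,0,0,0,0,255],[-3,-22,0,0,0,0,255],[-2,-13,0,0,0,0,255],[0,-7,0,0,0,0,255],[0,0,0,0,0,0,255]]

```text
time: 30.7
eef_pos: [0.6651, -0.1558, 0.1934]
tcp_rot: [-0.003, -3.14, -0.0]
wrist_force: [-0.3, -0.4, -0.5]
gripper_width: 0.0177
gripper_force: 25.0
```

Emit:
step_arm:
  series:
    - [[0,0,15,0,0,0,255],[0,0,25,0,0,0,255],[0,0,25,0,0,0,255],[0,0,20,0,0,0,255],[0,0,10,0,0,0,255],[0,0,0,0,0,0,255],[0,0,0,0,0,0,255]]

```text
time: 31.4
eef_pos: [0.6661, -0.1545, 0.0994]
tcp_rot: [-0.0, 3.141, 0.0]
wrist_force: [-0.5, 0.2, -0.8]
gripper_width: 0.0175
gripper_force: 25.0
```

```bash
python3 - <<'E'
from h import *
f=optics.grab_frame("side")[:,:,::-1]
cv2.imwrite("pics/p5.png",cv2.resize(np.clip(f[170:290,250:400].astype(float)*1.8,0,255).astype(np.uint8),(600,480),interpolation=2))
s=observe();print(s["time"],s["eef_pos"],s["gripper_width"])
E
```

```text
31.45 [ 0.66645585 -0.15482114  0.10006497] 0.017731603363095334
```

View pics/p5.png

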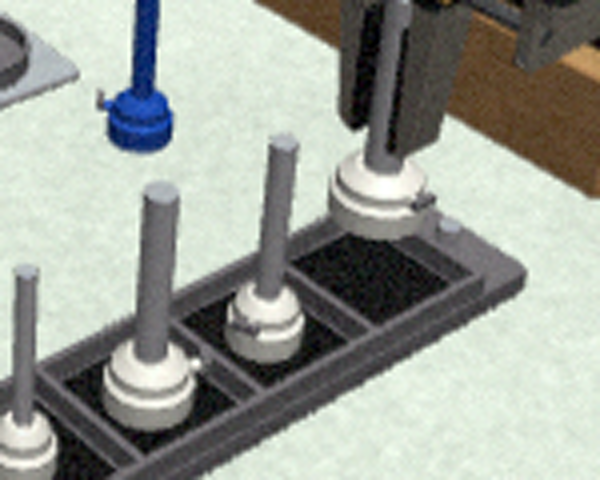

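Trocar d hangs upright over the last pocket, with its head at (383,195) in the crop and the pocket below it. Lowering it.

Emit:
step_arm:
  series:
    - [[0,0,10,0,0,0,255],[0,0,12,0,0,0,255],[0,0,8,0,0,0,255],[0,0,5,0,0,0,255],[0,0,2,0,0,0,255],[0,0,1,0,0,0,255],[0,0,0,0,0,0,255],[0,0,0,0,0,0,255]]

```text
time: 32.25
eef_pos: [0.6659, -0.1551, 0.0615]
tcp_rot: [0.001, 3.141, -0.0]
wrist_force: [-0.7, 0.3, -0.0]
gripper_width: 0.0175
gripper_force: 25.0
```

Emit:
step_arm:
  series:
    - [[0,0,1,0,0,0,255],[0,0,1,0,0,0,255],[0,0,0,0,0,0,255],[0,0,0,0,0,0,255],[0,0,0,0,0,0,200],[0,0,0,0,0,0,180],[0,0,0,0,0,0,140],[0,0,0,0,0,0,100],[0,0,0,0,0,0,60],[0,0,0,0,0,0,0],[0,0,0,0,0,0,0],[0,0,0,0,0,0,0],[0,0,0,0,0,0,0],[0,0,-20,0,0,0,0],[0,0,-35,0,0,0,0],[0,0,-35,0,0,0,0],[0,0,-35,0,0,0,0],[0,0,-20,0,0,0,0],[0,0,0,0,0,0,0]]

```text
time: 34.15
eef_pos: [0.6676, -0.1556, 0.208]
tcp_rot: [0.001, 3.135, -0.001]
wrist_force: [0.7, 0.1, -0.2]
gripper_width: 0.0919
gripper_force: 0.0
```

Emit:
step_arm:
  series:
    - [[0,20,0,0,0,0,0],[0,33,0,0,0,0,0],[0,33,0,0,0,0,0],[0,33,0,0,0,0,0],[0,33,0,0,0,0,0],[0,33,0,0,0,0,0],[0,33,0,0,0,0,0],[0,30,0,0,0,0,0],[0,0,0,0,0,0,0],[0,0,0,0,0,0,0],[0,0,0,0,0,0,0]]

```text
time: 35.25
eef_pos: [0.6656, 0.0909, 0.2034]
tcp_rot: [-0.004, -3.141, 0.002]
wrist_force: [-0.6, -0.1, -0.1]
gripper_width: 0.0921
gripper_force: 0.0
```

```bash
python3 - <<'E'
from h import *
f=optics.grab_frame("side")[:,:,::-1]; t=optics.grab_frame("top")[:,:,::-1]
cv=lambda i:np.clip(i.astype(float)*1.8,0,255).astype(np.uint8)
o=np.zeros((560,790,3),np.uint8)
o[:450,:600]=cv2.resize(cv(f[160:325,190:410]),(600,450),interpolation=2)
o[:,620:785]=cv2.resize(cv(t[92:278,290:345]),(165,560),interpolation=2)
cv2.imwrite("pics/p6.png",o)
s=observe();print(s["time"],s["eef_pos"],s["wrist_force"])
E
```

```text
35.35 [0.66585711 0.09081474 0.20384665] [-1.2459213  -0.47656316  0.40835016]
```

View pics/p6.png

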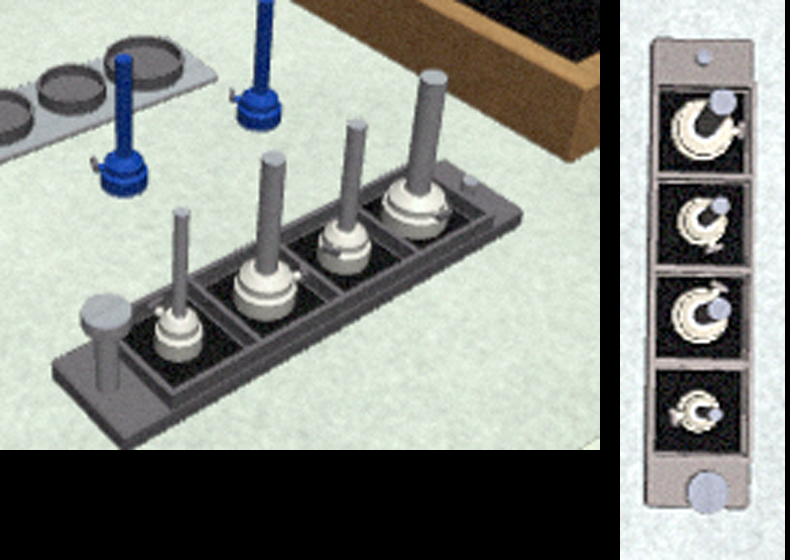

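All four stand upright, one per pocket, in the order a, c, b, d from post to stub (inset heads at rows 411, 315, 222 and 128). The cups are empty, both blue decoys still stand, and the gripper is clear.

```bash
python3 -c "
from plant import bot
print(bot.sign_off())"
```

```text
the job is handed in; nothing more can be done
None
```

The job is handed in: all four trocars stand upright on their heads, one to a pocket and in their starting order from post to stub, finished at about 35 s of the 115 s allowed, with the blue look-alikes left where they were.

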